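# Meter two walnuts from the dispenser

## Task

Two nut dispensers stand on the worktop; take the one with the walnuts, the big nuts. Draw its bottom gate partly open by the knob, just far enough that two walnuts drop into the dish below and the third stays up in its chamber, then push the gate home again. Leave the gate of the hazelnut dispenser shut.

Things in the scene. Friction and masses are not known exactly. Their poses are not given: they have to be found in the camera images.
- walnut_dispenser: Fixed dispenser with three 30 mm walnuts (its twin, on either side, has 18 mm hazelnuts). Base 84 x 150 mm; on posts an open-topped clear hopper 45 x 127 mm, z 76 to 123 mm, its three chambers 37 x 37 mm in a row at y = +40, 0, -40 mm. Origin: centre of the base's underside; x across, y along the row, z up; the gate pulls out to -y.
- walnut_gate (a joint): Travel of the aluminium gate under the walnut hopper (m): 0 home at its stop, growing as pulled out along the dispenser's -y, 0.130 at the end; starts 0 to 0.010. The chamber at y = +40 mm opens first. The first walnut falls by 0.038, the second by 0.078, the third is safe up to 0.100: 0.090 drops two. Moves with 2 to 3 N and stays where left.
- walnut_knob (a point): Point on the axis of the walnut gate's knob, a wooden upright round knob of 22 mm diameter, z 83 to 123 mm; the point is at z 107 mm, to be gripped from above. It lies 118 mm from the dispenser's centre to -y when the gate is home, 45 mm clear of the hopper, and moves with the gate. Its axes are the dispenser's.
- walnut_dish: White oblong dish, loose, standing on the base under the walnut hopper: 62 x 128 x 34 mm, wall and floor 4 mm. Origin: centre of its underside (z 8 mm); x, y along the dispenser's.
- walnut_1: A whole walnut, light brown and round, 30 mm across; origin at its centre. At the start it lies in the chamber at y = +40 mm, the farthest from the knob.
- walnut_2: A whole walnut, light brown and round, 30 mm across; origin at its centre. At the start it lies in the middle chamber.
- walnut_3: A whole walnut, light brown and round, 30 mm across; origin at its centre. At the start it lies in the chamber at y = -40 mm, nearest the knob; it stays there.
- hazel_gate (a joint): Travel of the hazelnut dispenser's gate in m, same make: 0 home, growing as it is pulled out. It starts 0 to 0.010 and is to be left alone.

How it is judged:
By the outcome, as a careful person would: the job done as asked, in the order asked, and still so for the second after the job is handed in, with the robot touching nothing.
It also fails if it takes over 32 s, if anything falls off the work surface, if the arm or the gripper's body presses on something with over 40 N, if the wrist force passes 120 N, or if a joint passes its speed limit or range.

## Robot

A 7-joint arm with a two-finger parallel gripper is mounted at the origin on a cart in front of the work surface, level with it; the furniture and walls round the work are solid. World frame = base frame: x ahead of the robot, y to its left, z up, the work surface at z = 0. Lengths are in mm, angles in rad, forces in N, time in s.
With the tool pointing down it reaches from about 425 to 1025 mm from the base axis. Payload 3.6 kg.
Tool frame: the origin (TCP) lies midway between the tips of the shut fingers; the grasp point (between the pads) lies behind it (arm.pinch_z is the z of the grasp point in the tool frame, in mm); z points along the fingers, y is the line along which they close (so a half turn about z gives the same grasp; the last joint's range is limited). The gripper opens to 85 mm and grips with 20 to 120 N. Pads are 22 mm wide; open, the fingers measure 114 mm over their backs; the gripper's body (76 mm by 85 mm) begins 54 mm behind the grasp point. The pads swing forward as they close: fully open they stand 13 mm farther back than shut.
Start: joints at [1.159, 0.591, 0.048, 1.609, -0.033, 0.943, -0.034], TCP at [227.236, -688.472, 231.302] pointing down, gripper open.
Joint ranges: [-2.69, 2.69], [-0.47, 2.24], [-1.27, 1.36], [0.19, 2.51], [-1.53, 4.68], [0.08, 2.07], [-3.09, 3.09]. Speed limits (rad/s): [2.57, 2.57, 3.14, 3.14, 3.14, 3.14, 3.14].

## Interface

Orientations are given as a rotation vector (axis times angle).
In Python, from station import arm gives the robot as it stands.
- The arm moves only by the tool apply_moves, never from a script. Its argument "plan" is a list of rows, each a list of 7 numbers: the shift along the world's x, y, z in m, then the turn, a rotation vector about the world's x, y, z in degrees, then the closure in counts, from 0 (fully open) to 255 (shut). A call has 1 to 5 rows; each row is the pose to reach, as a shift and turn from the pose commanded when the call began; what a row does not reach only later rows make up. A row lasts 1/12 s, in which the tool goes at most 41.7 mm and 7.16 degrees, less where a joint would pass 70% of its speed; a pose out of reach is approached as far as the arm can. A call with a gripper value outside its range is refused whole. The fingers move at their own pace and stop on an object; the grip force is fixed at half the most. Time passes only in rows, so rows that repeat a pose let the fingers close. It gives the time, the measured TCP pose, the force, the opening and the grip force at its end, in the units of the state.
- arm.sense(): the state, without advancing time (a new reading comes with each control period).
- arm.camera(name): name is "side" or "top"; returns a dict with "color" (400x640x3 uint8, red, green, blue), "camera_matrix" (3x3 intrinsics, pixels), "k1" (the pictures are not rectified: a ray, as slopes to the right and down, at radius r is drawn at 1 + k1 r^2 times it, then the intrinsics apply), "world_from_camera" (4x4, takes a point from camera to world coordinates). Camera axes: x right, y down, z forward; pixel columns grow to the right and rows downward; lengths in mm; the calibration is good to about 2 mm. A picture is of the moment at which its call begins. There is no depth.
- arm.job_done(): hands the job in; it is judged then, once.
The state is a dict: "time": time; "joint_positions": joint angles; "joint_velocities": joint speeds; "joint_torque": joint torques, N m; "position": TCP position; "ee_rot": TCP orientation; "wrist_force": force on the tool from outside, world axes, zero at the start; "torque": the same for the moment, N m; "opening": opening from 0.0 (shut) to 1.0 (fully open); "finger_force": force on a finger pad.
Only numpy, scipy, OpenCV 4.12 (cv2) and the standard library are available. Lean on these libraries where they do the work, as an engineer would, in place of code of your own. Each camera call takes 0.05 s, during which the arm holds its last target. There are 200 camera calls.

## Working session

There is one attempt and no reset: what is moved stays moved. The work goes in short steps, Python scripts to look and compute and a tool call to move; the robot and the scene stay as the last step left them, time stands still between calls to the robot, and variables do not carry over. Pictures are saved under pics/ and viewed, at most 10 in all, crops included, and the job is handed in when it is done.

Besides the shell and the picture viewer there is one more tool, called as name(argument=value, ...) on one line, values as JSON. apply_moves: Moves the arm, as the interface text tells. Its arguments: {"type":"object","properties":{"plan":{"type":"array","items":{"type":"array","items":{"type":"number"}}}},"required":["plan"]}

```bash
mkdir -p pics; cat > h.py <<'E'
import numpy as np, cv2
from station import arm
def cam(n):
    return arm.camera(n)
def proj(c,P):
    T=np.linalg.inv(c["world_from_camera"]);P=np.atleast_2d(P).astype(float)
    q=P@T[:3,:3].T+T[:3,3]
    K=np.array(c["camera_matrix"],float)
    s=q[:,:2]/q[:,2:];s=s*(1+c["k1"]*(s**2).sum(1,keepdims=True))
    return s@K[:2,:2].T+K[:2,2]
def unproj(c,uv,z):
    K=np.array(c["camera_matrix"],float);uv=np.atleast_2d(uv).astype(float)
    d=(uv-K[:2,2])@np.linalg.inv(K[:2,:2]).T;s=d.copy()
    for _ in range(30): s=d/(1+c["k1"]*(s**2).sum(1,keepdims=True))
    W=np.array(c["world_from_camera"]);r=np.c_[s,np.ones(len(s))]@W[:3,:3].T
    return W[:3,3]+r*((z-W[2,3])/r[:,2])[:,None]
E
python3 - <<'E'
from h import *
for n in("top","side"):
    c=cam(n);cv2.imwrite(f"pics/{n}0.png",c["color"][:,:,::-1]);print(n,np.round(c["camera_matrix"],1).tolist(),c["k1"],np.round(c["world_from_camera"],2).tolist())
s=arm.sense();print(s,arm.pinch_z)
E
```

```text
top [[422.9, 0.0, 318.7], [0.0, 422.9, 202.2], [0.0, 0.0, 1.0]] -0.04571054738105377 [[-0.1, -0.97, 0.2, 304.24], [-0.99, 0.1, -0.02, 150.65], [0.0, -0.2, -0.98, 1017.57], [0.0, 0.0, 0.0, 1.0]]
side [[465.1, 0.0, 321.9], [0.0, 465.1, 192.4], [0.0, 0.0, 1.0]] -0.08522930014877028 [[1.0, 0.02, -0.01, 496.13], [0.01, -0.47, 0.88, -915.68], [0.01, -0.88, -0.47, 671.47], [0.0, 0.0, 0.0, 1.0]]
{'time': 0.1, 'joint_positions': array([ 1.15851325,  0.59206307,  0.04833426,  1.60966808, -0.03331814,
        0.94271424, -0.03371133]), 'joint_velocities': array([ 0.00036919, -0.00265117,  0.00164415, -0.00283839,  0.00053982,
       -0.00050929, -0.00054649]), 'joint_torque': array([ 4.35146416e-03, -5.50001192e+01,  1.55319214e+00, -1.98825127e+01,
        9.73909919e-03,  3.83935083e-03,  6.66583844e-06]), 'position': array([ 226.98879129, -687.77495945,  230.24000407]), 'ee_rot': array([-3.09978776e+00, -4.98361293e-01,  6.92272743e-04]), 'wrist_force': array([-0.12441363, -0.25721305,  0.34898331]), 'torque': array([-0.03547269,  0.03626673, -0.00319171]), 'finger_force': 0.0, 'opening': 1.0016139789972507} -18.700000000000003
```

View pics/top0.png

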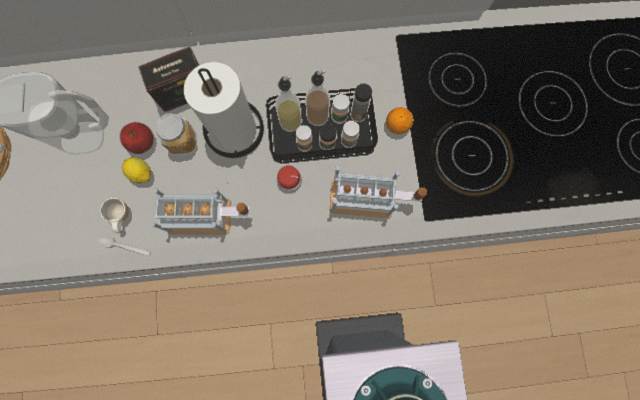

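View pics/side0.png

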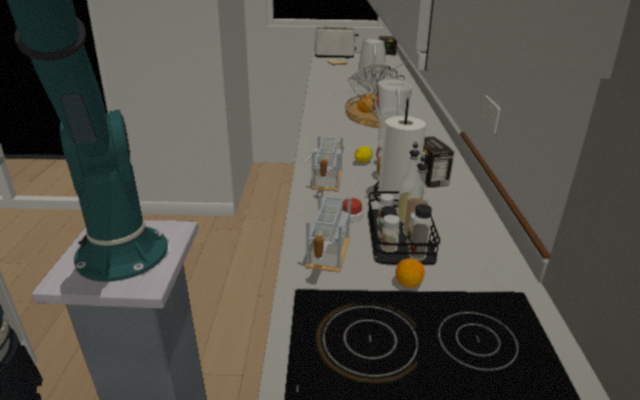

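The top view shows dispensers at about (190,212) and (365,192), with knobs at about (242,209) and (421,192). I'll enlarge both to tell the nuts apart.

```bash
python3 - <<'E'
from h import *
c=cam("top");im=c["color"][:,:,::-1]
a=cv2.resize(im[180:245,145:255],None,fx=7,fy=7,interpolation=cv2.INTER_CUBIC)[:,:770]
b=cv2.resize(im[160:225,325:435],None,fx=7,fy=7,interpolation=cv2.INTER_CUBIC)[:,:770]
cv2.imwrite("pics/crop.png",cv2.resize(np.vstack([a,b]),None,fx=.65,fy=.65))
print(unproj(c,[[242,209],[421,192]],123))
print(unproj(c,[[190,212],[365,192]],90))
E
```

```text
[[487.18440184 297.27978782 123.        ]
 [484.64836225 -92.29254218 123.        ]]
[[499.10036433 419.29858738  90.        ]
 [504.28016128  24.61446285  90.        ]]
```

View pics/crop.png

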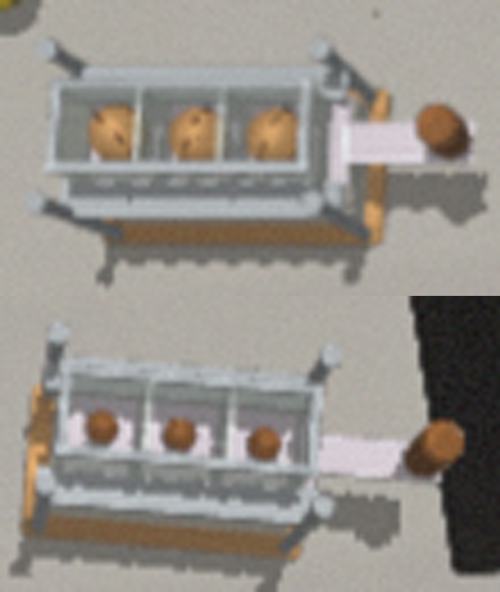

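The left (upper crop) dispenser has the big light walnuts. Its knob's top is at about (240.6,207) in the top view.

```bash
python3 - <<'E'
from h import *
c=cam("top")
f=lambda p:np.array(p)/(7*.65)+[145,180]
r=unproj(c,f([[50,85],[310,80],[305,168],[47,170]]),123);print(r.round(1),r.mean(0),
 np.degrees(np.arctan2(*(r[1]-r[0])[[1,0]])),np.degrees(np.arctan2(*(r[2]-r[3])[[1,0]])))
print(unproj(c,f([[437,123]]),123))
s=cam("side");cv2.imwrite("pics/sc.png",cv2.resize(s["color"][125:205,295:355,::-1],None,fx=7,fy=7,interpolation=cv2.INTER_CUBIC))
E
```

```text
[[529.3 482.8 123. ]
 [518.8 358.1 123. ]
 [476.5 362.7 123. ]
 [488.1 485.4 123. ]] [503.17848715 422.25656605 123.        ] -94.8086417124671 -95.40406187550421
[[491.70421884 299.04608295 123.        ]]
```

View pics/sc.png

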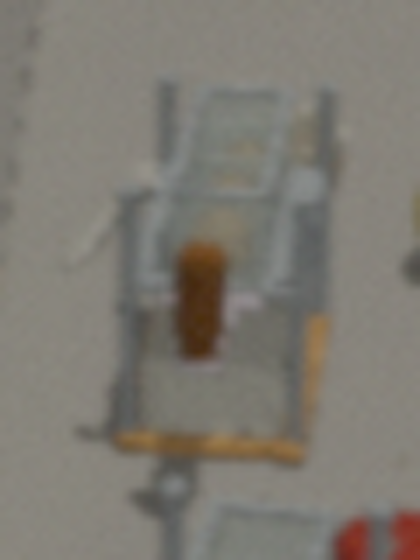

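apply_moves(plan=[[0.017, 0.037, 0.005, 0, 0, -5, 110], [0.034, 0.074, 0.01, 0, 0, -10, 110], [0.051, 0.111, 0.015, 0, 0, -15, 110], [0.068, 0.148, 0.02, 0, 0, -20, 110], [0.085, 0.185, 0.02, 0, 0, -23.4, 110]])

```text
time: 0.67
position: [313.1, -502.3, 252.2]
ee_rot: [3.137, -0.147, 0.002]
wrist_force: [1.2, 0.6, 0.4]
opening: 0.568
finger_force: 0.0
```

apply_moves(plan=[[0.017, 0.037, 0, 0, 0, 0, 110], [0.034, 0.074, 0, 0, 0, 0, 110], [0.051, 0.111, 0, 0, 0, 0, 110], [0.068, 0.148, 0, 0, 0, 0, 110], [0.085, 0.185, 0, 0, 0, 0, 110]])

```text
time: 1.08
position: [397.7, -316.6, 251.5]
ee_rot: [3.138, -0.141, 0.001]
wrist_force: [1.1, -0.9, -0.1]
opening: 0.569
finger_force: 0.0
```

apply_moves(plan=[[0.01, 0.04, 0, 0, 0, 0, 110], [0.02, 0.08, 0, 0, 0, 0, 110], [0.03, 0.12, 0, 0, 0, 0, 110], [0.04, 0.16, 0, 0, 0, 0, 110], [0.05, 0.2, 0, 0, 0, 0, 110]])

```text
time: 1.5
position: [447.4, -116.6, 251.6]
ee_rot: [3.138, -0.141, 0.001]
wrist_force: [1.0, 0.3, 0.8]
opening: 0.571
finger_force: 0.0
```

apply_moves(plan=[[0.007, 0.041, 0, 0, 0, 0, 110], [0.014, 0.082, 0, 0, 0, 0, 110], [0.02, 0.123, 0, 0, 0, 0, 110], [0.025, 0.164, 0, 0, 0, 0, 110], [0.03, 0.205, 0, 0, 0, 0, 110]])

```text
time: 1.92
position: [477.2, 88.5, 251.6]
ee_rot: [-3.138, 0.141, -0.001]
wrist_force: [0.9, -0.9, -0.1]
opening: 0.564
finger_force: 0.0
```

apply_moves(plan=[[0.003, 0.04, 0, 0, 0, 0, 110], [0.006, 0.08, 0, 0, 0, 0, 110], [0.009, 0.12, 0, 0, 0, 0, 110], [0.012, 0.16, 0, 0, 0, 0, 110], [0.015, 0.2, 0, 0, 0, 0, 110]])

```text
time: 2.33
position: [492.1, 288.5, 251.4]
ee_rot: [-3.138, 0.141, -0.0]
wrist_force: [0.2, -1.1, 0.6]
opening: 0.569
finger_force: 0.0
```

apply_moves(plan=[[0, 0.01, -0.03, 0, 0, 0, 110], [0, 0.01, -0.06, 0, 0, 0, 110], [0, 0.01, -0.09, 0, 0, 0, 110], [0, 0.01, -0.11, 0, 0, 0, 110], [0, 0.01, -0.11, 0, 0, 0, 110]])

```text
time: 2.75
position: [489.4, 294.8, 137.2]
ee_rot: [3.133, -0.139, -0.011]
wrist_force: [-0.8, 0.9, 0.0]
opening: 0.568
finger_force: 0.0
```

```bash
python3 - <<'E'
from h import *
s=cam("side");print(unproj(s,[[323.7,161]],123))
p=arm.sense()["position"];print(p,proj(s,[p,[492,299,123]]))
a=cv2.resize(s["color"][100:220,270:390,::-1],(590,590),interpolation=cv2.INTER_CUBIC)
cv2.imwrite("pics/close.png",a)
E
```

```text
[[492.50112151 296.28925639 123.        ]]
[490.7548849  295.49974063 139.37600702] [[323.17383102 155.83847377]
 [323.53450403 160.60553459]]
```

View pics/close.png

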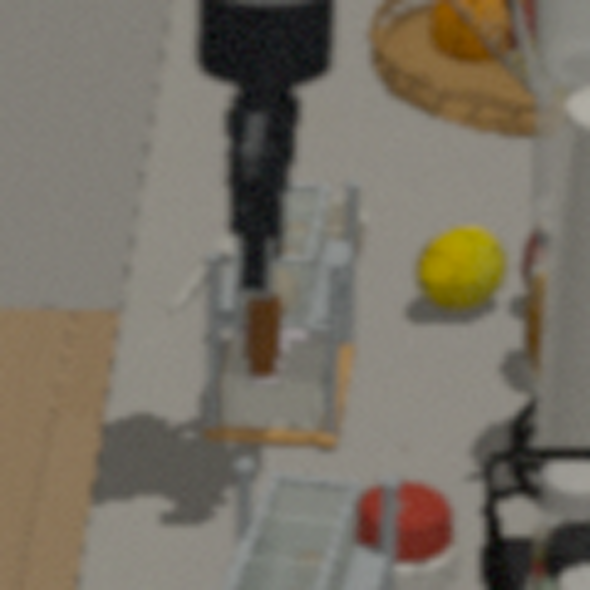

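The near finger sits just above the knob at about (255,270) in the crop, and the knob is at (263,330). I'm aligned to about 2 mm, so I'll descend.

apply_moves(plan=[[0.001, 0, -0.013, 0, 0, 0, 110], [0.001, 0, -0.026, 0, 0, 0, 110], [0.001, 0, -0.039, 0, 0, 0, 110], [0.001, 0, -0.051, 0, 0, 0, 110], [0.001, 0, -0.051, 0, 0, 0, 110]])

```text
time: 3.22
position: [493.0, 296.2, 89.8]
ee_rot: [3.138, -0.141, -0.001]
wrist_force: [-0.7, -0.7, -0.2]
opening: 0.565
finger_force: 0.0
```

apply_moves(plan=[[0, 0, 0, 0, 0, 0, 180], [0, 0, 0, 0, 0, 0, 255], [0, 0, 0, 0, 0, 0, 255], [0, 0, 0, 0, 0, 0, 255], [0, 0, 0, 0, 0, 0, 255]])

```text
time: 3.63
position: [494.1, 297.6, 91.7]
ee_rot: [-3.136, 0.14, -0.003]
wrist_force: [-1.1, 1.1, 5.9]
opening: 0.237
finger_force: 58.9
```

Gripped. I'll ease it home first to find the stop.

apply_moves(plan=[[0, 0.0, 0, 0, 0, 0, 255], [0.0, 0.001, 0, 0, 0, 0, 255], [0.0, 0.002, 0, 0, 0, 0, 255], [0.0, 0.003, 0, 0, 0, 0, 255], [0, 0.003, 0, 0, 0, 0, 255]])

```text
time: 4.05
position: [494.2, 299.5, 91.7]
ee_rot: [-3.138, 0.141, -0.003]
wrist_force: [-0.5, -0.4, 7.4]
opening: 0.234
finger_force: 59.0
```

apply_moves(plan=[[0, 0.001, 0, 0, 0, 0, 255], [0.0, 0.002, 0, 0, 0, 0, 255], [0.0, 0.003, 0, 0, 0, 0, 255], [0.0, 0.003, 0, 0, 0, 0, 255], [0, 0.003, 0, 0, 0, 0, 255]])

```text
time: 4.47
position: [494.5, 302.5, 91.7]
ee_rot: [-3.138, 0.141, -0.004]
wrist_force: [0.2, -0.7, 6.7]
opening: 0.234
finger_force: 59.0
```

apply_moves(plan=[[0, 0.001, 0, 0, 0, 0, 255], [0.0, 0.002, 0, 0, 0, 0, 255], [0.0, 0.003, 0, 0, 0, 0, 255], [0.0, 0.003, 0, 0, 0, 0, 255], [0, 0.003, 0, 0, 0, 0, 255]])

```text
time: 4.88
position: [494.8, 305.2, 91.7]
ee_rot: [-3.138, 0.142, -0.004]
wrist_force: [0.2, -0.6, 7.6]
opening: 0.236
finger_force: 59.0
```

apply_moves(plan=[[0, 0.001, 0, 0, 0, 0, 255], [0.0, 0.002, 0, 0, 0, 0, 255], [0.0, 0.003, 0, 0, 0, 0, 255], [0.0, 0.003, 0, 0, 0, 0, 255], [0, 0.003, 0, 0, 0, 0, 255]])

```text
time: 5.3
position: [494.8, 306.0, 91.6]
ee_rot: [3.136, -0.143, 0.003]
wrist_force: [0.5, -4.4, 9.4]
opening: 0.234
finger_force: 59.3
```

Stop found at y ≈ 306, so a travel of about 0.089 means y ≈ 217.4.

apply_moves(plan=[[-0.001, -0.008, 0, 0, 0, 0, 255], [-0.002, -0.016, 0, 0, 0, 0, 255], [-0.002, -0.024, 0, 0, 0, 0, 255], [-0.003, -0.032, 0, 0, 0, 0, 255], [-0.004, -0.04, 0, 0, 0, 0, 255]])

```text
time: 5.72
position: [491.2, 269.4, 91.6]
ee_rot: [-3.135, 0.14, -0.006]
wrist_force: [3.4, 2.0, 7.0]
opening: 0.234
finger_force: 59.2
```

apply_moves(plan=[[-0.001, -0.008, 0, 0, 0, 0, 255], [-0.002, -0.016, 0, 0, 0, 0, 255], [-0.002, -0.024, 0, 0, 0, 0, 255], [-0.003, -0.032, 0, 0, 0, 0, 255], [-0.004, -0.04, 0, 0, 0, 0, 255]])

```text
time: 6.13
position: [487.1, 229.4, 91.6]
ee_rot: [-3.135, 0.14, -0.006]
wrist_force: [1.7, 1.5, 8.1]
opening: 0.234
finger_force: 59.3
```

apply_moves(plan=[[0, 0, 0, 0, 0, 0, 255], [0, 0, 0, 0, 0, 0, 255]])

```text
time: 6.3
position: [486.8, 227.2, 91.6]
ee_rot: [-3.138, 0.143, -0.004]
wrist_force: [0.1, -1.1, 10.1]
opening: 0.236
finger_force: 59.5
```

apply_moves(plan=[[0, -0.003, 0, 0, 0, 0, 255], [0, -0.006, 0, 0, 0, 0, 255], [-0.001, -0.01, 0, 0, 0, 0, 255], [-0.001, -0.01, 0, 0, 0, 0, 255], [-0.001, -0.01, 0, 0, 0, 0, 255]])

```text
time: 6.72
position: [485.9, 218.4, 91.6]
ee_rot: [-3.137, 0.142, -0.005]
wrist_force: [1.4, 0.7, 9.0]
opening: 0.235
finger_force: 59.4
```

```bash
python3 - <<'E'
from h import *
c=cam("top");s=cam("side")
a=cv2.resize(c["color"][175:250,145:275,::-1],(780,450),interpolation=cv2.INTER_CUBIC)
cv2.imwrite("pics/d1.png",a);print(arm.sense()["position"])
E
```

```text
[485.92558122 218.33155638  91.5565705 ]
```

View pics/d1.png

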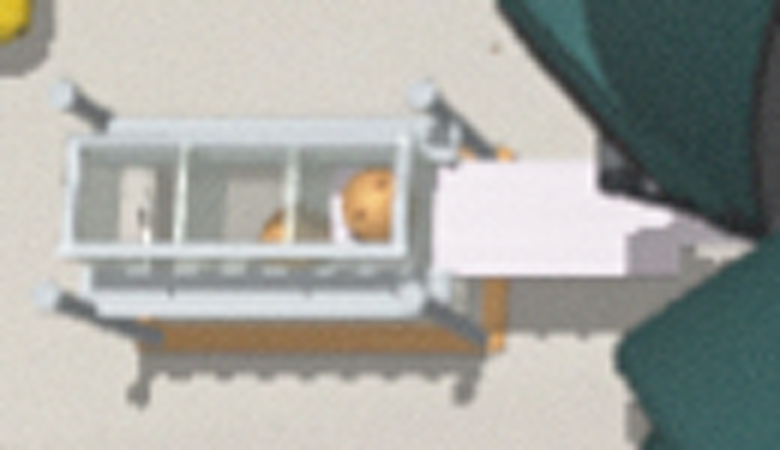

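Two chambers look empty and the third walnut sits at (365,205). A walnut at (275,225) seems to be down in the dish. I'll check its height and the side view.

```bash
python3 - <<'E'
from h import *
c=cam("top");s=cam("side")
uv=np.array([[275,222]])/6+[145,175]
R=np.array([[.996,.089],[-.089,.996]]) # disp->world columns x=(.996,-.089), y=(.089,.996)
o=np.array([503.5,423])
for z in(27,98): 
    w=unproj(c,uv,z)[0]; print(z,w,(w[:2]-o)@R)
a=cv2.resize(s["color"][125:205,295:355,::-1],None,fx=7,fy=7,interpolation=cv2.INTER_CUBIC)
b=cv2.resize(c["color"][190:225,150:220,::-1],(700,350),interpolation=cv2.INTER_CUBIC)
o=np.zeros((560,800,3),np.uint8);o[:,:380]=a[:560,:380];o[:210,380:]=cv2.resize(b,(420,210));cv2.imwrite("pics/d2.png",o)
E
```

```text
27 [512.12966431 435.54863285  27.        ] [ 7.47831732 13.26647844]
98 [497.22912962 415.12811893  98.        ] [-5.54518949 -8.39850101]
```

View pics/d2.png

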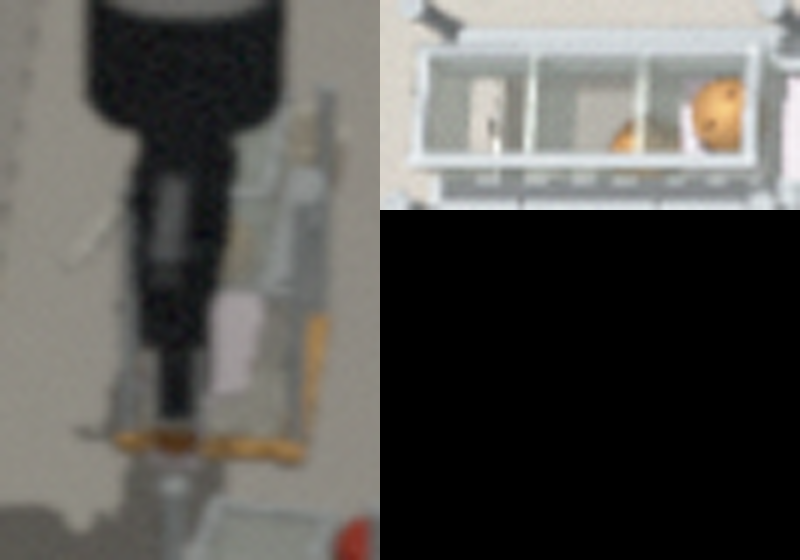

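The position fits a walnut down in the dish (it would be outside its chamber at hopper height), and both chambers are empty. I'll push the gate home.

apply_moves(plan=[[0.001, 0.008, 0, 0, 0, 0, 255], [0.002, 0.016, 0, 0, 0, 0, 255], [0.002, 0.024, 0, 0, 0, 0, 255], [0.003, 0.032, 0, 0, 0, 0, 255], [0.004, 0.04, 0, 0, 0, 0, 255]])

```text
time: 7.33
position: [489.9, 257.5, 91.6]
ee_rot: [3.138, -0.143, 0.004]
wrist_force: [1.6, -2.1, 9.7]
opening: 0.235
finger_force: 59.5
```

apply_moves(plan=[[0.001, 0.008, 0, 0, 0, 0, 255], [0.002, 0.016, 0, 0, 0, 0, 255], [0.002, 0.024, 0, 0, 0, 0, 255], [0.003, 0.032, 0, 0, 0, 0, 255], [0.004, 0.04, 0, 0, 0, 0, 255]])

```text
time: 7.75
position: [494.0, 297.5, 91.6]
ee_rot: [3.138, -0.143, 0.004]
wrist_force: [1.6, -2.4, 9.7]
opening: 0.237
finger_force: 59.5
```

apply_moves(plan=[[0, 0.003, 0, 0, 0, 0, 255], [0.001, 0.006, 0, 0, 0, 0, 255], [0.001, 0.009, 0, 0, 0, 0, 255], [0.001, 0.01, 0, 0, 0, 0, 255], [0.001, 0.01, 0, 0, 0, 0, 255]])

```text
time: 8.17
position: [494.8, 305.9, 91.6]
ee_rot: [3.136, -0.143, 0.003]
wrist_force: [1.2, -4.7, 11.0]
opening: 0.235
finger_force: 59.7
```

apply_moves(plan=[[0, 0.002, 0, 0, 0, 0, 255], [0, 0.003, 0, 0, 0, 0, 255], [0, 0.003, 0, 0, 0, 0, 255]])

```text
time: 8.42
position: [494.8, 305.9, 91.6]
ee_rot: [3.132, -0.146, 0.001]
wrist_force: [1.3, -7.5, 13.8]
opening: 0.234
finger_force: 60.3
```

apply_moves(plan=[[0, -0.003, 0, 0, 0, 0, 255], [0, -0.003, 0, 0, 0, 0, 110], [0, -0.003, 0, 0, 0, 0, 110], [0, -0.003, 0, 0, 0, 0, 110], [0, -0.003, 0, 0, 0, 0, 110]])

```text
time: 8.83
position: [492.3, 308.2, 89.7]
ee_rot: [3.137, -0.14, -0.003]
wrist_force: [0.2, 0.3, 0.4]
opening: 0.568
finger_force: 0.0
```

apply_moves(plan=[[0, 0, 0, 0, 0, 0, 110], [0, 0, 0.02, 0, 0, 0, 110], [0, 0, 0.045, 0, 0, 0, 110], [0, 0, 0.085, 0, 0, 0, 110], [0, 0, 0.12, 0, 0, 0, 110]])

```text
time: 9.25
position: [492.4, 308.3, 211.0]
ee_rot: [3.137, -0.14, -0.003]
wrist_force: [1.3, 0.8, -0.3]
opening: 0.567
finger_force: 0.0
```

apply_moves(plan=[[0, -0.04, 0.01, 0, 0, 0, 110], [0, -0.08, 0.02, 0, 0, 0, 110], [0, -0.12, 0.02, 0, 0, 0, 110], [0, -0.15, 0.02, 0, 0, 0, 110], [0, -0.15, 0.02, 0, 0, 0, 110]])

```text
time: 9.67
position: [492.4, 150.1, 230.0]
ee_rot: [3.132, -0.156, -0.003]
wrist_force: [-0.0, -0.5, -0.2]
opening: 0.563
finger_force: 0.0
```

```bash
python3 - <<'E'
from h import *
c=cam("top");s=cam("side")
a=cv2.resize(s["color"][125:205,295:355,::-1],(400,533),interpolation=cv2.INTER_CUBIC)
b=cv2.resize(c["color"][185:235,150:255,::-1],(400,190),interpolation=cv2.INTER_CUBIC)
o=np.zeros((533,800,3),np.uint8);o[:,:400]=a;o[:190,400:]=b;o[200:533,400:]=cv2.resize(c["color"][150:250,320:440,::-1],(400,333));cv2.imwrite("pics/e.png",o)
E
```

```text
(no output)
```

View pics/e.png

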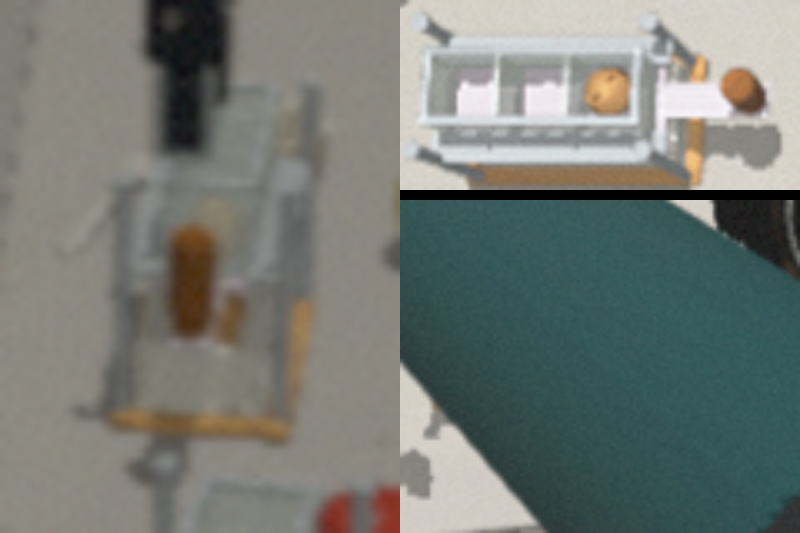

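The final view shows the gate home (knob at (742,90)), chambers 1 and 2 empty, the third walnut still up at (607,90), and a walnut in the dish at (232,315) in the side view. The gripper is clear.

```bash
python3 -c "
from station import arm
print(arm.job_done())"
```

```text
the job is handed in; nothing more can be done
None
```

I drew the walnut gate out about 88 mm and pushed it back to its stop: chambers 1 and 2 emptied (I could make out only one walnut in the dish itself), the third stayed up, the hazelnut gate was not touched, and the job is handed in at about 10 s.

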